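Shut the gauge chest's drawer, find out if its lid is caught, free it and hold it up

TASK

A workmate needs both hands to pick fittings out of the top tray of the green chest. First push its open drawer fully home until it seats in its detent, then tug the lid up by its steel bar: the black sliding catch on the lid locks it at one end of its travel and frees it at the other, nothing shows which end is which, so slide it to its other end if the lid proves caught. Then raise the lid to more than 45 degrees and finish while still holding it up with the gripper (it falls shut if let go), without disturbing the tools and parts lying beside the chest.

Things in the scene. Friction and masses are not known exactly. Their poses are not given: they have to be found in the camera images.
- chest: Green steel chest, fixed to the bench, 200 deep (x) x 250 wide (y) x 84 high mm with its lid shut. Origin: centre of its underside, on the bench top; its x axis points from its front to its back, y to its left side as seen from the robot, z up. Drawer below in the front, lid with its hinge along the top back edge.
- chest_drawer (a joint): How far the drawer is pulled out towards the chest's front (-x of the chest), m: 0 fully home (hard stop), 0.09 at most; starts 0.04 to 0.065. It slides with about 1 N; a sprung detent resists over the last 10 mm with about 6 N, then draws the drawer in; short of it the drawer stays about 10 mm out.
- drawer_pull (a point): Middle of the drawer's horizontal steel pull bar (round, 9 mm thick, 90 mm long along the chest's y, 35 mm above the bench top); its axis stands 34 mm in front of the drawer's front panel. With the drawer home it lies at x = -0.146 m, y = 0 in the chest's frame. Its axes are the chest's.
- chest_lid (a joint): Opening angle of the lid, rad: 0 shut, 1.2 fully open. The lid weighs 0.5 kg and falls shut from any angle. If it is caught it lifts only about 0.035 to 0.05 rad (5 to 7 mm at the bar) and then stops hard; if it is free it goes on rising with about 3 N at the bar.
- lid_bar (a point): Middle of the round steel lifting bar on the lid (10 mm thick, 90 mm long along the chest's y). Its axis stands 32 mm above the lid's top face, near the lid's front, and with the lid shut is at x = -0.055, y = 0.035, z = 0.116 m in the chest's frame; a grip on it can pivot round it as the lid turns. Its axes turn with the lid.
- lid_hinge (a point): Middle of the lid's hinge line, which runs along the chest's y at x = 0.092, z = 0.078 m in the chest's frame. The lid opens by its front rising and swinging to the back; seen from the hinge, the bar lies 0.147 m to the front and 0.038 m up when the lid is shut.
- catch (a joint): Position of the sliding catch on the lid, m: 0 at the end away from the lifting bar (where it starts), 0.024 at the end nearer the bar (+y of the chest). It slides with about 1.5 N between hard ends and stays where it is left. Which of the two ends locks the lid differs from start to start and cannot be seen: the hook is under the lid. Move it only with the lid shut.
- catch_top (a point): Middle of the top of the catch's black thumb block: 20 mm long along the chest's x, 14 mm wide along y, standing 23 mm above the lid's top face. With the lid shut the top is at x = -0.055, y = -0.087 + catch, z = 0.107 m in the chest's frame.
- wrench_17: Loose steel spanner, 175 x 34 x 8 mm, lying beside the chest on its left; origin at its middle, underside. A bystander.
- spacer_ring: Loose grey steel ring, 54 mm across, 12 mm high, lying to the right of the chest; origin at the centre of its underside. A bystander.
- coupler_body: Loose plated hose coupler, 93 x 41 x 37 mm, lying to the right of the chest; origin at the middle of its underside. A bystander.

How it is judged:
By the outcome, as a careful person would: the job done as asked, in the order asked, and still so for the second after the job is handed in, while the arm keeps its last pose, push and grip.
It also fails if it takes over 64 s, if anything falls off the work surface, if the arm or the gripper's body presses on something with over 40 N, if the wrist force passes 120 N, or if a joint passes its speed limit or range.

ROBOT

A 6-joint arm with a two-finger parallel gripper is mounted at the origin on a cart in front of the work surface, level with it; the furniture and walls round the work are solid. World frame = base frame: x ahead of the robot, y to its left, z up, the work surface at z = 0. Lengths are in mm, angles in rad, forces in N, time in s.
With the tool pointing down it reaches from about 350 to 850 mm from the base axis. Payload 8.1 kg.
Tool frame: the origin (TCP) lies between the finger pads; the fingertips stand 14 mm ahead of it and the grasp point (between the pads) lies 5 mm behind it; z points along the fingers, y is the direction in which the jaws open and shut (so a half turn about z gives the same grasp; the last joint's range is limited). The gripper opens to 93 mm and grips with 3 to 60 N. Pads are 15 mm wide; open, the fingers measure 128 mm over their backs; the gripper's body (75 mm by 188 mm) begins 65 mm behind the grasp point.
Start: joints at [-1.293, 0.13, 1.488, -0, 1.523, -0.085], TCP at [212.956, -560.941, 232.635] pointing down, gripper open.
Joint ranges: [-2.96, 2.96], [-0.89, 2.26], [0.02, 2.5], [-1.34, 4.48], [0, 2.73], [-2.66, 2.66]. Speed limits (rad/s): [2.39, 2.39, 2.79, 3.14, 3.14, 3.14].

INTERFACE

Orientations are given as a rotation vector (axis times angle).
In Python, from cell import status, eyes, order gives the robot as it stands.
- The arm moves only by the tool send_rows, never from a script. Its argument "increments" is a list of rows, each a list of 4 numbers: the shift along the tool's x, y, z in m, then the turn about the tool's z in degrees. A call has 1 to 8 rows; each row shifts and turns the commanded pose from where the row before left it, along the tool's axes as they then stand; what a row does not reach is not made up. A row lasts 1/8 s, in which the tool goes at most 62.5 mm and 10.7 degrees, less where a joint would pass 70% of its speed; a pose out of reach is approached as far as the arm can. A call with a gripper value outside its range is refused whole. "claw" is the opening, from 0 (shut) to 1 (fully open), set as the call begins (left out, the last holds). The fingers move at their own pace and stop on an object; "grip_force" is the grip in N (left out, the last holds). Time passes only in rows, so rows that do not move let the fingers close. It gives the time, the measured TCP pose, the force and the opening at its end, in the units of the state.
- status.get_obs(): the state, without advancing time (a new reading comes with each control period).
- eyes.grab_frame(name): name is "side" or "top" or "wrist"; returns a dict with "pixels" (480x640x3 uint8, blue, green, red), "fx", "fy", "cx", "cy" (pixels), "dist_coeffs" ([k1, k2, p1, p2, k3] as OpenCV has them; the pictures are not rectified), "rvec" (rotation vector, rad) and "tvec" (3), from world to camera coordinates, as OpenCV has them. Camera axes: x right, y down, z forward; pixel columns grow to the right and rows downward; lengths in mm; the calibration is good to about 2 mm. A picture is of the moment at which its call begins. There is no depth.
- order.hand_in(): hands the job in, once; it reports no verdict.
The state is a dict: "t": time; "joint_positions": joint angles; "joint_vel": joint speeds; "tau": joint torques, N m; "eef_pos": TCP position; "tcp_rot": TCP orientation; "contact_force": force on the tool from outside, world axes, zero at the start; "wrist_torque": the same for the moment, N m; "finger_gap": opening from 0.0 (shut) to 1.0 (fully open).
Only numpy, scipy, OpenCV 4.12 (cv2) and the standard library are available. Lean on these libraries where they do the work, as an engineer would, in place of code of your own. Each camera call takes 0.05 s, during which the arm holds its last target.

## Working session

There is one attempt and no reset: what is moved stays moved. The work goes in short steps, Python scripts to look and compute and a tool call to move; the robot and the scene stay as the last step left them, time stands still between calls to the robot, and variables do not carry over. Pictures are saved under pics/ and viewed, and the job is handed in when it is done.

Besides the shell and the picture viewer there is one more tool, called after "Emit:" as name(argument=value, ...), one argument or row to a line, values as JSON. send_rows: Moves the arm, as the interface text tells. Its arguments: {"type":"object","properties":{"increments":{"type":"array"},"claw":{"type":"number"},"grip_force":{"type":"number"}},"required":["increments"]}

```bash
mkdir -p pics; ls; cat > h.py <<'E'
import numpy as np,cv2
from cell import status,eyes,order
def snap(n,f):
    d=eyes.grab_frame(n); cv2.imwrite('pics/'+f,d['pixels']); return d
def K(d): return np.array([[d['fx'],0,d['cx']],[0,d['fy'],d['cy']],[0,0,1.]])
def ray(d,uv):
    R=cv2.Rodrigues(np.array(d['rvec'],float))[0];t=np.array(d['tvec'],float).reshape(3)
    p=cv2.undistortPoints(np.array(uv,float).reshape(-1,1,2),K(d),np.array(d['dist_coeffs'],float)).reshape(-1,2)
    v=np.c_[p,np.ones(len(p))]@R
    return -R.T@t,v
def onz(d,uv,z):
    o,v=ray(d,uv); return o+v*((z-o[2])/v[:,2])[:,None]
def proj(d,P):
    return cv2.projectPoints(np.array(P,float).reshape(-1,1,3),np.array(d['rvec'],float),np.array(d['tvec'],float),K(d),np.array(d['dist_coeffs'],float))[0].reshape(-1,2)
E
python3 - <<'E'
from h import *
for n in('side','top','wrist'):
    d=snap(n,n+'0.png'); print(n,onz(d,[(320,240)],0),ray(d,[(320,240)])[0])
print(status.get_obs())
E
```

```text
pics
side [[7.90907878e+02 2.07148893e+02 5.68434189e-14]] [ 263.8724411  -650.29290005  456.16057439]
top [[683.80499638  10.12470442   0.        ]] [ 582.04585009   36.92232471 1132.28704124]
wrist [[ 181.14562155 -572.71939271    0.        ]] [ 274.81957475 -537.38756577  382.79480925]
{'t': 0.15, 'joint_positions': array([-1.29338388e+00,  1.30995767e-01,  1.48901725e+00, -8.43009102e-06,
        1.52303180e+00, -8.53971892e-02]), 'joint_vel': array([-0.00237347, -0.00126811, -0.00372496, -0.00099877, -0.00161832,
       -0.00117679]), 'tau': array([-2.50595413e-04, -5.60478830e+01, -4.92331338e+01,  7.68374652e-02,
        3.06226895e-02, -1.03015234e-04]), 'eef_pos': array([ 212.84385253, -560.52314307,  231.83011899]), 'tcp_rot': array([-3.08862186e+00, -5.66519488e-01,  2.31721171e-04]), 'contact_force': array([-0.34647133,  1.05904523,  0.19233235]), 'wrist_torque': array([ 0.02086391, -0.04042698, -0.00381928]), 'finger_gap': 0.9973676904796733}
```

View pics/top0.png

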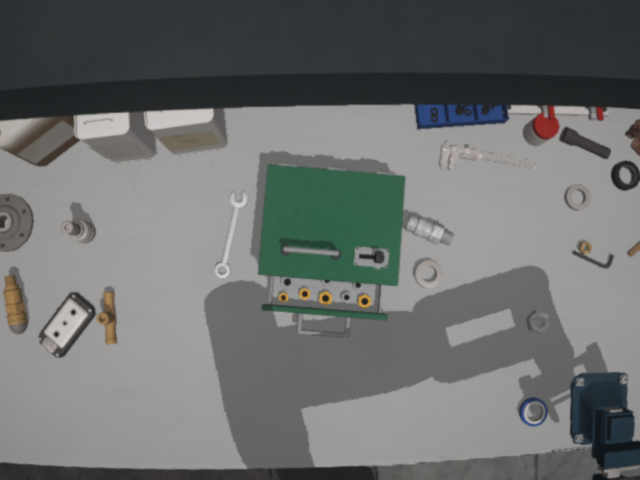

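View pics/side0.png

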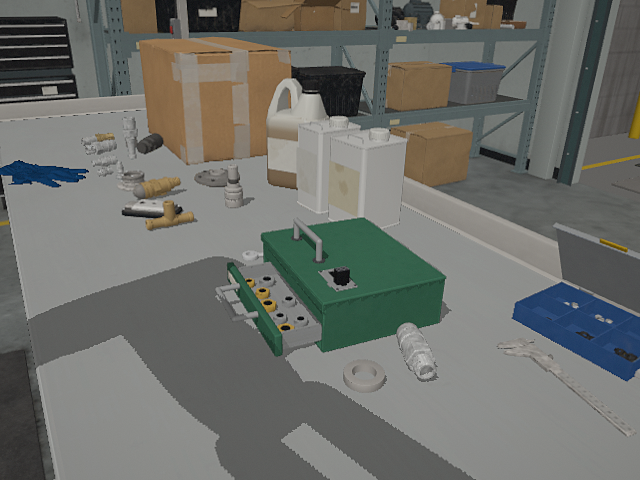

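The top view shows the chest lid with corners near (267,165), (405,177), (397,285) and (259,274). The bar is near (311,250), the catch near (373,257) and the drawer pull near (323,332). Next I'll measure the chest pose.

```bash
cat > m.py <<'E'
from h import *
d=eyes.grab_frame('top'); im=d['pixels']
cv2.imwrite('pics/topcrop.png',cv2.resize(im[150:350,230:450],None,fx=3,fy=3,interpolation=cv2.INTER_NEAREST)[:600,:])
hsv=cv2.cvtColor(im,cv2.COLOR_BGR2HSV)
m=cv2.inRange(hsv,(65,120,40),(90,255,255))
m=cv2.morphologyEx(m,cv2.MORPH_OPEN,np.ones((5,5)))
cs=sorted(cv2.findContours(m,cv2.RETR_EXTERNAL,cv2.CHAIN_APPROX_NONE)[0],key=cv2.contourArea)[::-1]
for c in cs[:3]: print(cv2.contourArea(c),cv2.minAreaRect(c))
c=cs[0][:,0,:]
q=cv2.boxPoints(cv2.minAreaRect(c));P=onz(d,c,84)[:,:2].astype(np.float32)
r=cv2.minAreaRect(P);print('lid rect',r);b=cv2.boxPoints(r);print(b)
a=cv2.approxPolyDP(cs[0],6,True)[:,0];print(a,onz(d,a,84)[:,:2])
print('bar ends',onz(d,[(284,249),(339,253)],116)); print('catch',onz(d,[(378,257)],107))
print('pull',onz(d,[(300,331),(348,334)],35))
E
python3 m.py
```

```text
3042.0 ((334.1996154785156, 221.6525421142578), (77.0947036743164, 64.08967590332031), 34.777828216552734)
98.0 ((320.0, 260.5), (9.0, 14.0), 90.0)
24.5 ((344.5, 269.5), (5.0, 5.0), 90.0)
lid rect ((709.3284912109375, -14.585212707519531), (139.84165954589844, 117.04158020019531), 53.68772888183594)
[[ 620.76624    -36.272335 ]
 [ 715.0785    -105.5827   ]
 [ 797.89075      7.1019096]
 [ 703.5785      76.41228  ]]
[[303 199]
 [314 205]
 [298 210]
 [297 233]
 [343 247]
 [339 264]
 [351 264]
 [353 245]
 [367 242]
 [360 234]
 [370 228]
 [368 213]
 [351 207]
 [356 200]
 [341 198]
 [335 186]
 [332 199]] [[751.77379421  40.99332419]
 [740.28494845  21.30024247]
 [731.82595847  50.52756573]
 [689.9739433   53.30032351]
 [662.54791173 -29.06596493]
 [632.03123758 -20.94379758]
 [631.46446628 -42.59651634]
 [665.71821051 -47.27085757]
 [670.53129087 -72.84490491]
 [685.37888847 -60.60569741]
 [695.87816414 -79.1672821 ]
 [723.39130206 -76.46997557]
 [735.07963683 -45.83460446]
 [747.7501723  -55.374354  ]
 [752.0244983  -28.13692129]
 [774.41143032 -17.86471178]
 [750.54849075 -11.69810925]]
bar ends [[659.16994135  76.15665048 116.        ]
 [649.74815805 -19.73633246 116.        ]]
catch [[641.49645759 -89.09931469 107.        ]]
pull [[510.63587525  52.97283529  35.        ]
 [502.42975731 -36.83228855  35.        ]]
```

View pics/topcrop.png

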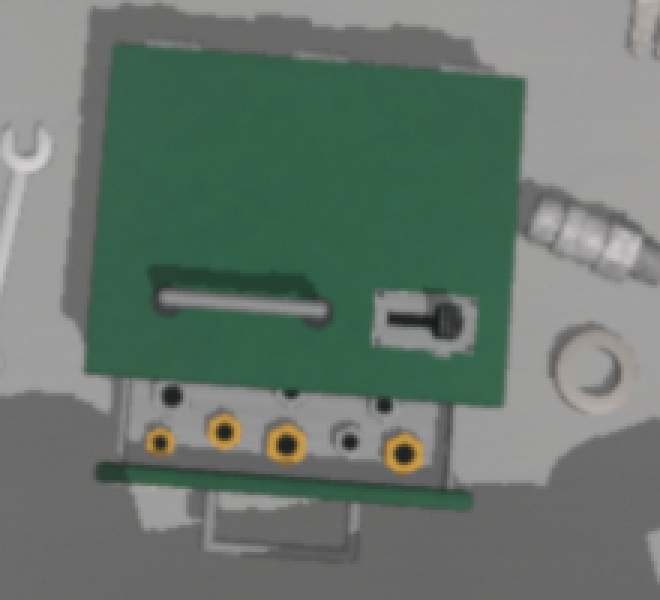

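The crop shows the lid corners clearly at (112,43), (525,78), (503,405) and (87,372), and the thumb block at (449,320), at its end away from the bar. My mask was too strict, so I'll use a looser one.

```bash
cat > m2.py <<'E'
from h import *
d=eyes.grab_frame('top'); im=d['pixels'].astype(int)
B,G,R=im[...,0],im[...,1],im[...,2]
m=((G>R+20)&(G>B+10)).astype(np.uint8)*255
hsv=cv2.cvtColor(d['pixels'],cv2.COLOR_BGR2HSV)
m=cv2.morphologyEx(m,cv2.MORPH_CLOSE,np.ones((3,3)))
m[285:,:]=0
c=max(cv2.findContours(m,cv2.RETR_EXTERNAL,cv2.CHAIN_APPROX_NONE)[0],key=cv2.contourArea)
a=cv2.approxPolyDP(c,6,True)[:,0];print(a);W=onz(d,a,84)[:,:2];print(W)
r=cv2.minAreaRect(onz(d,c[:,0],84)[:,:2].astype(np.float32));print(r)
mine=np.array([(112,43),(525,78),(503,405),(87,372)])/3+[230,150]
w=onz(d,mine,84)[:,:2];print('mine',w,w.mean(0),np.linalg.norm(w-np.roll(w,-1,0),axis=1))
crop=lambda p:np.array(p)/3+[230,150]
P=onz(d,crop([(163,297),(327,311)]),116);B=P[:,:2]
yv=B[0]-B[1];print('bar',B,B.mean(0),np.linalg.norm(yv),np.arctan2(-yv[0],yv[1]))
print('catch',onz(d,crop([(449,320)]),107))
P=onz(d,crop([(208,545),(354,555)]),35)[:,:2];yv=P[0]-P[1]
print('pull',P,P.mean(0),np.linalg.norm(yv),np.arctan2(-yv[0],yv[1]))
s=snap('side','side1.png')
E
python3 m2.py; python3 -c "
import cv2
i=cv2.imread('pics/side1.png')[210:390,210:450];cv2.imwrite('pics/sidecrop.png',cv2.resize(i,None,fx=3.3,fy=3.3))"
```

```text
[[268 165]
 [259 273]
 [397 284]
 [403 176]]
[[ 816.34859585  103.54810732]
 [ 619.48793545  123.30220537]
 [ 593.07226625 -124.85525621]
 [ 790.6653532  -143.62503776]]
((704.3117065429688, -10.527389526367188), (252.8593292236328, 202.10679626464844), 83.87432098388672)
mine [[ 817.62706343  104.75014752]
 [ 790.60745519 -147.34467501]
 [ 591.23124168 -126.00944407]
 [ 617.69113246  123.33868163]] [704.28922319 -11.31632248] [253.53867313 200.51450469 250.74810788 200.79818249]
bar [[659.15537222  75.57456371]
 [648.58050147 -19.70230144]] [653.86793685  27.93613113] 95.86192634861075 -0.11053853399740818
catch [[642.00949184 -92.08460336 107.        ]]
pull [[509.42174994  54.25287508]
 [500.55510704 -36.77991608]] [504.98842849   8.7364795 ] 91.46357976199651 -0.09709427154331524
```

View pics/sidecrop.png

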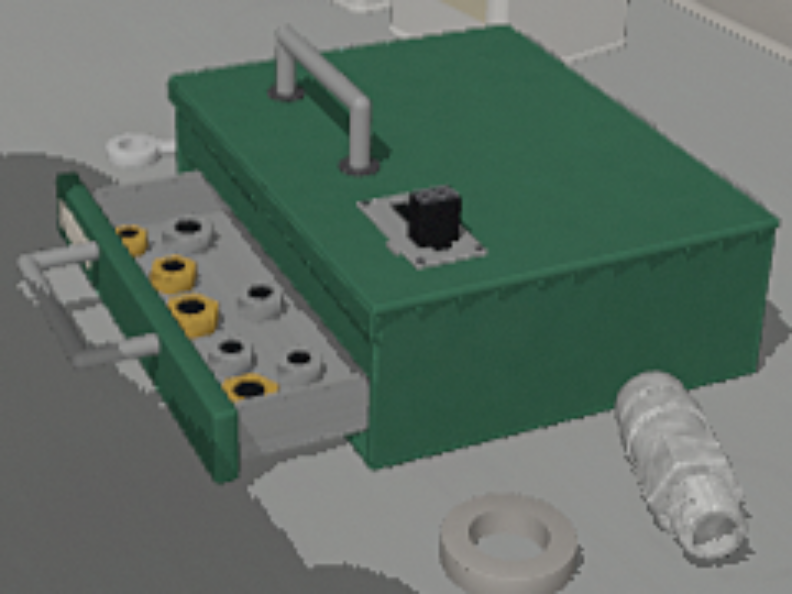

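The chest pose is consistent across cues: centre about (704.5, -11.5) and yaw about -0.107. The bar and catch predictions agree to about 2 mm, and the drawer is about 54 mm out. I'll turn the tool first so that tool x lies along chest +y.

Emit:
send_rows(
  increments=[
    [0,0,0,-10.5],
    [0,0,0,-10.5],
    [0,0,0,-10.5],
    [0,0,0,-10.5],
    [0,0,0,-10.5],
    [0,0,0,-10.5],
  ],
  claw=0,
  grip_force=20,
)

```text
t: 1.05
eef_pos: [212.9, -560.9, 232.5]
tcp_rot: [-2.332, -2.105, -0.0]
contact_force: [-0.3, 0.2, -1.9]
finger_gap: 0.406
```

```bash
cat > g.py <<'E'
import sys
from h import *
C=np.array([704.5,-11.5]);yaw=-0.107
RC=np.array([[np.cos(yaw),-np.sin(yaw)],[np.sin(yaw),np.cos(yaw)]])
def st():
    s=status.get_obs();p=np.array(s['eef_pos']);R=cv2.Rodrigues(np.array(s['tcp_rot'],float))[0]
    return s,p,R
def go(cx,cy,z):
    s,p,R=st(); t=np.r_[C+RC@[cx,cy],z]
    print('need tool mm',(R.T@(t-p)).round(1))
def show():
    s,p,R=st()
    print('t',round(s['t'],2),'p',p.round(1),'chest',(RC.T@(p[:2]-C)).round(1),'F chest',(RC.T@s['contact_force'][:2]).round(1),s['contact_force'][2].round(1),'gap',round(s['finger_gap'],3))
    print('toolx dir yaw err deg',np.degrees(np.arctan2(R[1,0],R[0,0])-yaw)-90,'z',R[:,2].round(3),'j',np.array(s['joint_positions']).round(2))
if __name__=='__main__':
    show()
    if len(sys.argv)>3: go(*map(float,sys.argv[1:4]))
E
python3 g.py -247 0 232
```

```text
t 1.05 p [ 212.9 -560.9  232.5] chest [-430.1 -598.7] F chest [-0.3  0.2] -1.9 gap 0.406
toolx dir yaw err deg 0.263534468926494 z [-0.  0. -1.] j [-1.29  0.13  1.49 -0.    1.52 -1.19]
need tool mm [597.9 185.8   0.6]
```

Emit:
send_rows(
  increments=[
    [0.037,0.0116,0,0],
    [0.037,0.0116,0,0],
    [0.037,0.0116,0,0],
    [0.037,0.0116,0,0],
    [0.037,0.0116,0,0],
    [0.037,0.0116,0,0],
    [0.037,0.0116,0,0],
    [0.037,0.0116,0,0],
  ],
)

```text
t: 2.05
eef_pos: [337.6, -275.6, 232.8]
tcp_rot: [2.338, 2.097, 0.0]
contact_force: [0.5, -0.0, 0.0]
finger_gap: 0.004
```

Emit:
send_rows(
  increments=[
    [0.037,0.0116,0,0],
    [0.037,0.0116,0,0],
    [0.037,0.0116,0,0],
    [0.037,0.0116,0,0],
    [0.037,0.0116,0,0],
    [0.037,0.0116,0,0],
    [0.037,0.0116,0,0],
    [0.006,0,0,0],
  ],
)

```text
t: 3.05
eef_pos: [447.0, -20.3, 232.6]
tcp_rot: [-2.335, -2.101, -0.0]
contact_force: [-0.6, -0.5, -0.4]
finger_gap: 0.007
```

```bash
python3 g.py -247 0 34
```

```text
t 3.05 p [447.  -20.3 232.6] chest [-255.1  -36.2] F chest [-0.5 -0.5] -0.4 gap 0.007
toolx dir yaw err deg 0.08240400283204963 z [-0.  0. -1.] j [-0.16 -0.29  1.89  0.    1.55 -0.05]
need tool mm [ 36.1   8.1 198.6]
```

Emit:
send_rows(
  increments=[
    [0.018,0.004,0.0,0],
    [0.018,0.004,0.0,0],
    [0,0,0.035,0],
    [0,0,0.035,0],
    [0,0,0.035,0],
    [0,0,0.035,0],
    [0,0,0.034,0],
    [0,0,0,0],
  ],
)

```text
t: 4.05
eef_pos: [455.7, 12.3, 56.1]
tcp_rot: [-2.336, -2.094, 0.007]
contact_force: [0.3, -0.2, 0.3]
finger_gap: -0.0
```

```bash
python3 g.py -247 0 34; python3 -c "
from h import *
d=snap('side','s2.png')"
```

```text
t 4.05 p [455.7  12.3  56.1] chest [-250.    -2.9] F chest [ 0.3 -0.2] 0.3 gap -0.0
toolx dir yaw err deg -0.11500388330901501 z [-0.006  0.    -1.   ] j [-0.09 -0.09  2.05 -0.    1.19  0.02]
need tool mm [ 2.9  3.1 22. ]
```

View pics/s2.png

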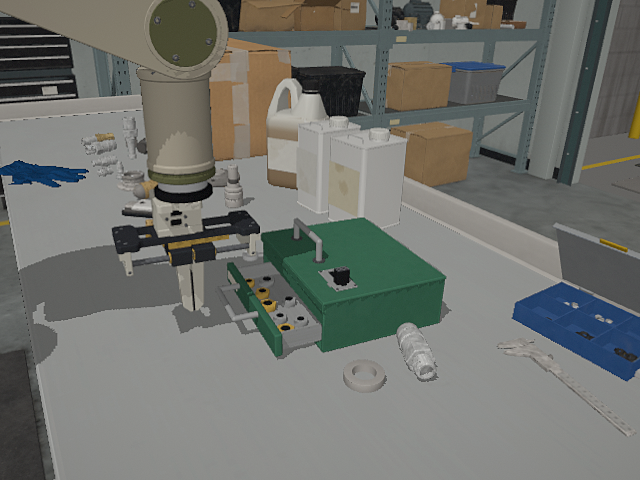

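The closed fingers stand in front of the pull with a clear gap. Next I'll descend and push.

Emit:
send_rows(
  increments=[
    [0.003,0,0.011,0],
    [0,0,0.011,0],
    [0,0.01,0,0],
    [0,0.01,0,0],
    [0,0.01,0,0],
    [0,0.01,0,0],
    [0,0.01,0,0],
  ],
)

```text
t: 4.97
eef_pos: [509.3, 10.3, 36.7]
tcp_rot: [2.339, 2.098, 0.0]
contact_force: [-1.5, 0.2, 1.7]
finger_gap: 0.006
```

```bash
python3 g.py -168 0 34
```

```text
t 4.97 p [509.3  10.3  36.7] chest [-196.4    0.9] F chest [-1.6  0. ] 1.7 gap 0.006
toolx dir yaw err deg -0.08248372762693634 z [ 0.  0. -1.] j [-0.08  0.08  1.92  0.    1.14  0.03]
need tool mm [-0.8 28.4  2.7]
```

Contact is made, with the drawer sliding at about 1.6 N. I'll continue.

Emit:
send_rows(
  increments=[
    [0,0.006,0,0],
    [0,0.006,0,0],
    [0,0.005,0,0],
    [0,0.005,0,0],
    [0,0.004,0,0],
  ],
)

```text
t: 5.6
eef_pos: [533.3, 7.7, 36.4]
tcp_rot: [-2.337, -2.096, 0.003]
contact_force: [-8.3, 1.2, 7.3]
finger_gap: 0.006
```

```bash
python3 g.py -168 0 34
```

```text
t 5.6 p [533.3   7.7  36.4] chest [-172.2    0.8] F chest [-8.4  0.3] 7.3 gap 0.006
toolx dir yaw err deg -0.07646954686859431 z [-0.003  0.    -1.   ] j [-0.08  0.14  1.85 -0.    1.15  0.03]
need tool mm [-0.8  4.3  2.3]
```

Emit:
send_rows(
  increments=[
    [0,0.003,0,0],
    [0,0.003,0,0],
    [0,0,0,0],
  ],
)

```text
t: 5.98
eef_pos: [541.0, 6.9, 36.9]
tcp_rot: [2.338, 2.097, 0.001]
contact_force: [-0.6, 0.7, -0.3]
finger_gap: 0.006
```

```bash
python3 g.py -168 0 34
```

```text
t 5.97 p [541.    6.9  36.9] chest [-164.5    0.8] F chest [-0.6  0.6] -0.3 gap 0.006
toolx dir yaw err deg -0.08795133479377171 z [ 0.001 -0.    -1.   ] j [-0.08  0.16  1.83  0.    1.15  0.03]
need tool mm [-0.8 -3.5  2.8]
```

Emit:
send_rows(
  increments=[
    [0,0.002,0,0],
    [0,0.002,0,0],
    [0,0,0,0],
  ],
)

```text
t: 6.35
eef_pos: [542.2, 6.8, 36.4]
tcp_rot: [-2.336, -2.096, 0.005]
contact_force: [-12.4, 1.7, 11.2]
finger_gap: 0.004
```

```bash
python3 g.py -168 0 34; python3 -c "
from h import *
d=snap('top','t3.png')"
```

```text
t 6.35 p [542.2   6.8  36.4] chest [-163.3    0.9] F chest [-12.5   0.4] 11.2 gap 0.004
toolx dir yaw err deg -0.0741890250366879 z [-0.005  0.    -1.   ] j [-0.08  0.17  1.82  0.    1.16  0.03]
need tool mm [-0.9 -4.7  2.5]
```

View pics/t3.png

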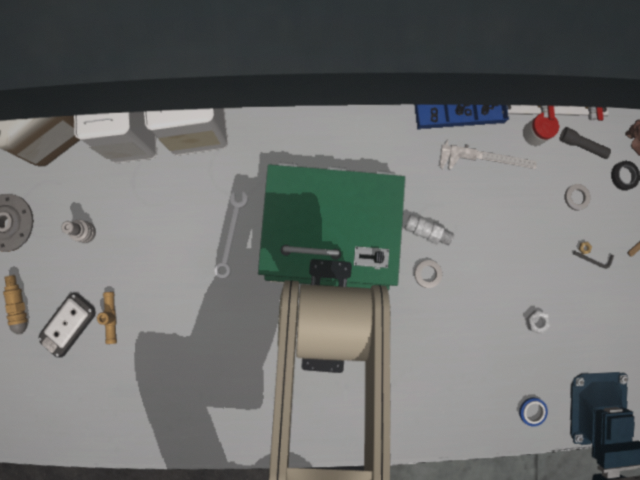

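The hard stop was felt at 12.5 N, and it came after the detent force fell to zero. The top view shows the gripper body short of the lid bar. I'll back off and lift.

Emit:
send_rows(
  increments=[
    [0,-0.005,0,0],
    [0,-0.02,0,0],
    [0,-0.02,0,0],
    [0,0,-0.04,0],
    [0,0,-0.04,0],
    [0,0,-0.04,0],
    [0,0,-0.03,0],
    [0,0,0,0],
  ],
  claw=0.45,
)

```text
t: 7.4
eef_pos: [501.8, 11.2, 189.9]
tcp_rot: [2.335, 2.095, 0.007]
contact_force: [-0.2, 0.4, -0.5]
finger_gap: 0.45
```

```bash
python3 g.py -55 35 200; python3 -c "
from h import *
d=snap('side','s4.png');i=d['pixels'][170:410,180:460];cv2.imwrite('pics/s4c.png',cv2.resize(i,None,fx=2.4,fy=2.4))"
```

```text
t 7.4 p [501.8  11.2 189.9] chest [-204.     0.9] F chest [-0.3  0.3] -0.5 gap 0.45
toolx dir yaw err deg -0.08506972419689873 z [ 0.007 -0.001 -1.   ] j [-0.08 -0.12  1.82 -0.    1.44  0.03]
need tool mm [ 34.3 149.   -9.1]
```

View pics/s4c.png

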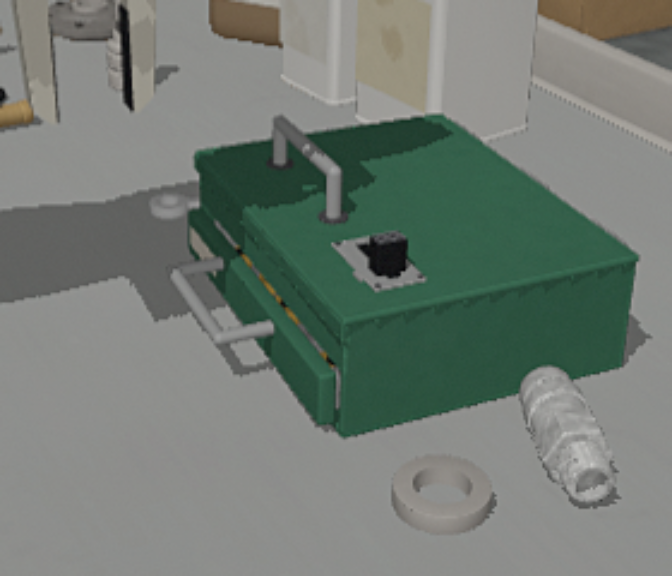

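The side view shows the drawer nearly flush, with the panel standing slightly proud. A panel front at -112 would be right for home. I'll measure the pull to be sure.

```bash
python3 - <<'E'
from h import *
from g import *
d=snap('side','s5.png')
i=d['pixels'][250:370,230:350];cv2.imwrite('pics/s5c.png',cv2.resize(i,None,fx=5,fy=5))
for off in(0,10):
    P=[np.r_[C+RC@[-146-off,y],35] for y in(-45,45)]
    print(off,(proj(d,P)-[230,250])*5)
E
```

```text
0 [[195.46426778 306.562631  ]
 [ 99.51097307 167.89822631]]
10 [[163.08864699 313.51740992]
 [ 69.51336906 173.64156243]]
```

View pics/s5c.png

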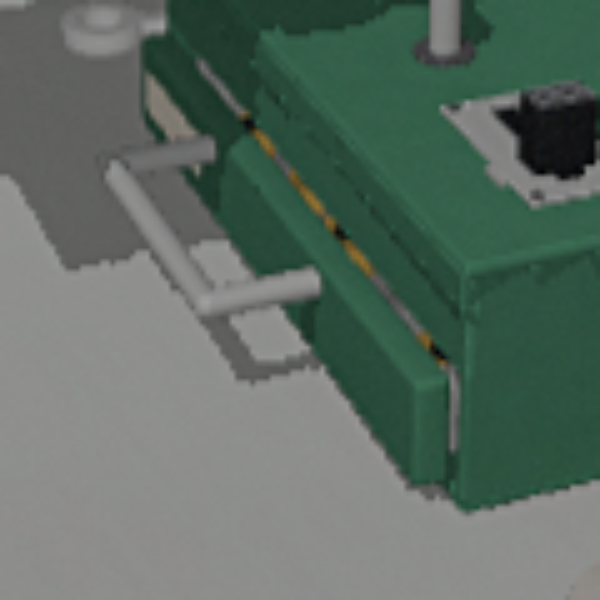

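The pull's corners at (205,300) and (115,168) match the prediction for fully home, not the one for 10 mm out. Next I'll go above the lid bar.

Emit:
send_rows(
  increments=[
    [0.007,0.03,0,0],
    [0.007,0.03,0,0],
    [0.007,0.03,0,0],
    [0.007,0.03,0,0],
    [0.006,0.029,0,0],
    [0,0,0,0],
    [0,0,0,0],
  ],
)

```text
t: 8.38
eef_pos: [650.1, 29.0, 184.7]
tcp_rot: [-2.337, -2.096, 0.004]
contact_force: [-0.3, -0.3, 0.0]
finger_gap: 0.451
```

```bash
python3 g.py -55 35 118; python3 -c "
from h import *
from g import *
d=snap('wrist','w6.png');print(proj(d,[np.r_[C+RC@[-55,y],116] for y in(-10,35,80)]))"
```

```text
t 8.38 p [650.1  29.  184.7] chest [-58.4  34.5] F chest [-0.2 -0.4] 0.0 gap 0.451
toolx dir yaw err deg -0.0824238267765196 z [-0.003  0.    -1.   ] j [-0.03  0.29  1.39 -0.    1.46  0.07]
need tool mm [ 0.5  3.6 66.7]
[[324.06703099 328.631148  ]
 [324.19934035 253.38516867]
 [324.3171696  170.46442474]]
```

View pics/w6.png

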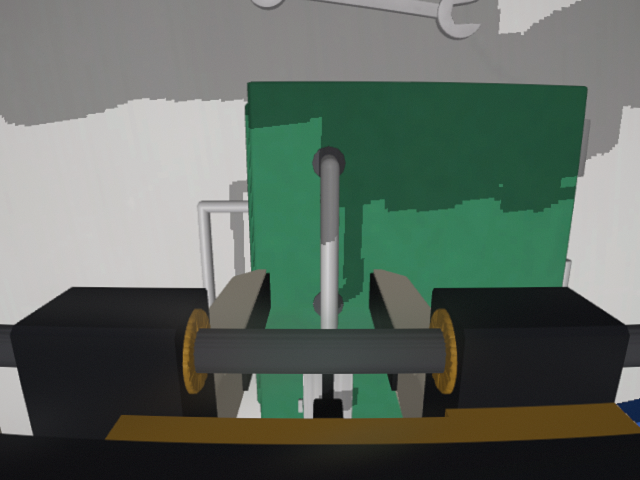

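The wrist view shows the bar (column 329) between the open fingers (about 265 to 375). I'll descend and close on it.

Emit:
send_rows(
  increments=[
    [0,0.005,0.02,0],
    [0,0,0.02,0],
    [0,0,0.016,0],
    [0,0,0.01,0],
    [0,0,0,0],
  ],
)

```text
t: 9.05
eef_pos: [655.5, 28.6, 119.2]
tcp_rot: [-2.337, -2.097, 0.002]
contact_force: [-0.3, -0.5, 1.1]
finger_gap: 0.451
```

Emit:
send_rows(
  increments=[
    [0,0,0,0],
    [0,0,0,0],
    [0,0,0,0],
    [0,0,0,0],
    [0,0,0,0],
    [0,0,0,0],
  ],
  claw=0,
  grip_force=25,
)

```text
t: 9.8
eef_pos: [655.4, 28.7, 121.1]
tcp_rot: [-2.337, -2.097, 0.002]
contact_force: [-6.3, 0.4, 6.1]
finger_gap: 0.104
```

```bash
python3 g.py -55 35 118
```

```text
t 9.8 p [655.4  28.7 121.1] chest [-53.1  34.7] F chest [-6.3 -0.3] 6.1 gap 0.104
toolx dir yaw err deg -0.0757780483146604 z [-0.002  0.    -1.   ] j [-0.03  0.35  1.44  0.    1.35  0.07]
need tool mm [ 0.3 -1.9  3.1]
```

The bar is gripped at 9.7 mm. Now a gentle tug.

Emit:
send_rows(
  increments=[
    [0,0,-0.002,0],
    [0,0,-0.002,0],
    [0,0,-0.002,0],
    [0,0,-0.002,0],
    [0,0,0,0],
  ],
)

```text
t: 10.42
eef_pos: [657.5, 28.4, 129.3]
tcp_rot: [2.337, 2.096, 0.003]
contact_force: [5.2, 0.4, -6.2]
finger_gap: 0.097
```

```bash
python3 g.py -55 35 118
```

```text
t 10.43 p [657.5  28.4 129.3] chest [-51.   34.7] F chest [5.1 0.9] -6.2 gap 0.097
toolx dir yaw err deg -0.09147023864922232 z [ 0.003 -0.    -1.   ] j [-0.03  0.35  1.43 -0.    1.36  0.07]
need tool mm [ 0.3 -4.  11.3]
```

Emit:
send_rows(
  increments=[
    [0,0.0005,-0.0015,0],
    [0,0.0005,-0.0015,0],
    [0,0,0,0],
  ],
)

```text
t: 10.8
eef_pos: [658.4, 28.3, 132.1]
tcp_rot: [2.337, 2.096, 0.003]
contact_force: [5.3, -0.9, -6.9]
finger_gap: 0.097
```

```bash
python3 g.py -55 35 118
```

```text
t 10.8 p [658.4  28.3 132.1] chest [-50.1  34.7] F chest [ 5.4 -0.3] -6.9 gap 0.097
toolx dir yaw err deg -0.0916626650598289 z [ 0.002 -0.    -1.   ] j [-0.03  0.35  1.42 -0.    1.37  0.07]
need tool mm [ 0.3 -5.  14.1]
```

Emit:
send_rows(
  increments=[
    [0,0.001,-0.004,0],
    [0,0.001,-0.004,0],
    [0,0.001,-0.004,0],
    [0,0,0,0],
  ],
)

```text
t: 11.3
eef_pos: [663.0, 27.7, 144.6]
tcp_rot: [2.336, 2.095, 0.007]
contact_force: [14.2, -1.2, -10.3]
finger_gap: 0.102
```

```bash
python3 g.py -55 35 118;python3 -c "
from h import *
d=snap('side','s7.png');i=d['pixels'][170:410,180:460];cv2.imwrite('pics/s7c.png',cv2.resize(i,None,fx=2.4,fy=2.4))"
```

```text
t 11.3 p [663.   27.7 144.6] chest [-45.4  34.6] F chest [14.2  0.3] -10.3 gap 0.102
toolx dir yaw err deg -0.09835970079426204 z [ 0.006 -0.    -1.   ] j [-0.04  0.35  1.4  -0.    1.39  0.07]
need tool mm [ 0.4 -9.7 26.6]
```

View pics/s7c.png

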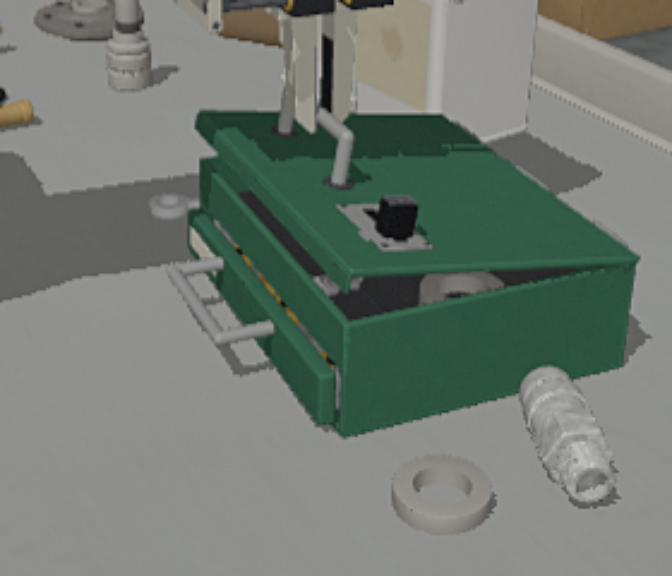

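The lid is plainly free, with the front edge well up and the bar 24 mm higher, beyond the 7 mm catch limit. The catch can stay where it is. I'll follow the arc from here.

Emit:
send_rows(
  increments=[
    [0,0.004,-0.001,0],
    [0,0.003,-0.006,0],
    [0,0.003,-0.006,0],
    [0,0.003,-0.0055,0],
    [0,0.004,-0.006,0],
    [0,0.0045,-0.006,0],
    [0,0.005,-0.006,0],
    [0,0,0,0],
  ],
)

```text
t: 12.35
eef_pos: [685.0, 25.4, 181.4]
tcp_rot: [-2.336, -2.096, 0.005]
contact_force: [-13.3, 0.9, 5.5]
finger_gap: 0.105
```

```bash
python3 g.py -22 35 180
```

```text
t 12.35 p [685.   25.4 181.4] chest [-23.3  34.6] F chest [-13.3  -0.6] 5.5 gap 0.105
toolx dir yaw err deg -0.07357530238463994 z [-0.004  0.    -1.   ] j [-0.04  0.39  1.28 -0.    1.48  0.07]
need tool mm [0.4 1.3 1.4]
```

Emit:
send_rows(
  increments=[
    [0,0.002,-0.0055,0],
    [0,0.0045,-0.0055,0],
    [0,0.0055,-0.0055,0],
    [0,0.0055,-0.0045,0],
    [0,0.006,-0.0045,0],
    [0,0.006,-0.0045,0],
    [0,0,0,0],
  ],
)

```text
t: 13.22
eef_pos: [716.7, 22.0, 212.0]
tcp_rot: [2.338, 2.097, 0.002]
contact_force: [-6.7, 0.5, 5.1]
finger_gap: 0.099
```

```bash
python3 g.py 11 35 210
```

```text
t 13.22 p [716.7  22.  212. ] chest [ 8.6 34.6] F chest [-6.7 -0.2] 5.1 gap 0.099
toolx dir yaw err deg -0.08386962362004624 z [ 0.002 -0.    -1.   ] j [-0.04  0.46  1.14 -0.    1.55  0.07]
need tool mm [0.4 2.4 2. ]
```

Emit:
send_rows(
  increments=[
    [0,0.005,-0.0035,0],
    [0,0.0055,-0.003,0],
    [0,0.0055,-0.003,0],
    [0,0.006,-0.003,0],
    [0,0.006,-0.0025,0],
    [0,0,0,0],
    [0,0,0,0],
  ],
)

```text
t: 14.1
eef_pos: [744.6, 18.9, 227.5]
tcp_rot: [2.337, 2.096, 0.003]
contact_force: [-6.3, 0.2, 6.8]
finger_gap: 0.095
```

```bash
python3 g.py 37 35 222;python3 -c "
from h import *
d=snap('side','s8.png');i=d['pixels'][130:400,180:460];cv2.imwrite('pics/s8c.png',cv2.resize(i,None,fx=2.2,fy=2.2));snap('top','t8.png')"
```

```text
t 14.1 p [744.6  18.9 227.5] chest [36.6 34.5] F chest [-6.3 -0.5] 6.8 gap 0.095
toolx dir yaw err deg -0.08522994270205686 z [ 0.003 -0.    -1.   ] j [-0.04  0.53  1.01 -0.    1.6   0.07]
need tool mm [0.5 0.3 5.5]
```

View pics/s8c.png

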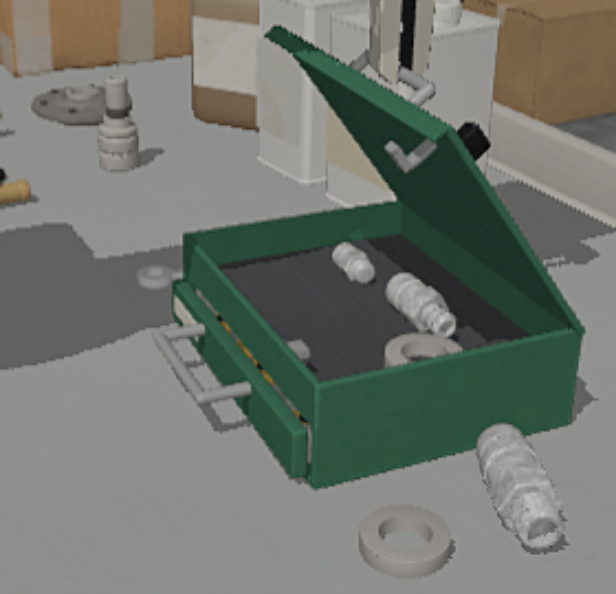

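View pics/t8.png

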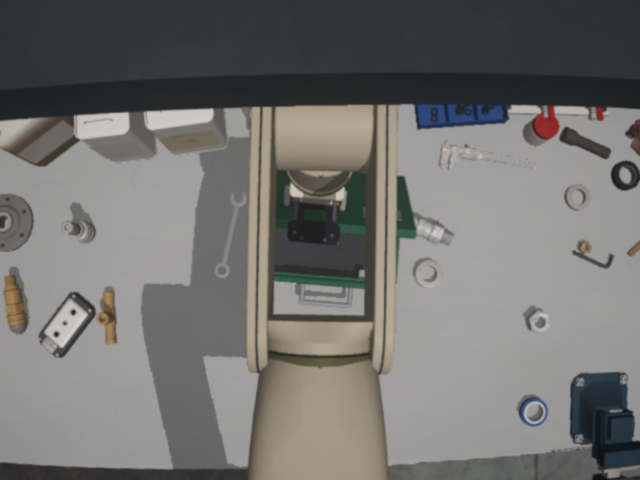

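The side view shows the lid well up, the drawer in, and the ring and coupler in place. In the top view the spanner, ring and coupler are unmoved. I'll check the lid angle from the near side edge.

```bash
python3 - <<'E'
from h import *
from g import *
d=eyes.grab_frame('side')
uv=np.array([(447,130),(580,330)])/2.2+[180,130]
o,v=ray(d,uv)
n=np.r_[RC@[0,1],0]; p0=np.r_[C+RC@[0,-125],0]
P=o+v*(((p0-o)@n)/(v@n))[:,None]
Q=np.array([np.r_[RC.T@(p[:2]-C),p[2]] for p in P]);print(Q)
dd=Q[0]-Q[1];print('angle',np.degrees(np.arctan2(dd[2],-dd[0])),np.linalg.norm(dd))
P=[np.r_[C+RC@[-146,y],35] for y in(-45,45)]
print('pull home crop px',(proj(d,P)-[180,130])*2.2)
t=cv2.imread('pics/top0.png').astype(int);u=cv2.imread('pics/t8.png').astype(int)
for nme,(a,b,c,e) in dict(ring=(412,258,444,290),coupler=(418,212,456,246)).items(): print(nme,abs(t[b:e,a:c]-u[b:e,a:c]).mean())
show()
E
```

```text
[[ -17.3969416  -125.          233.25502741]
 [ 100.1400469  -125.           76.95788431]]
angle 53.05647425250958 195.56006904678725
pull home crop px [[196.00427782 398.88755764]
 [153.78482815 337.87521958]]
ring 3.3362630208333335
coupler 2.7311661506707945
t 14.25 p [744.5  18.9 227.4] chest [36.6 34.5] F chest [-5.  -2.2] 6.1 gap 0.098
toolx dir yaw err deg -0.08448979703140935 z [ 0.003 -0.    -1.   ] j [-0.04  0.53  1.01 -0.    1.6   0.07]
```

The lid is at about 53°, with length and hinge consistent. The drawer pull is at its home position, and the grip is steady on the bar. I'm handing in.

```bash
python3 -c "
from cell import order
print(order.hand_in())"
```

```text
the job is handed in; nothing more can be done
None
```

The drawer is pushed home and the gripper is holding the lid up at about 53°. I handed the job in at about t = 14.3 s; no verdict was given.

- **Drawer:** I pushed it in with closed fingers on the pull. The detent resisted with about 8 N, the force then dropped to about 0, and the hard stop was felt at 12.5 N. Afterwards the side view put the pull within about 2 mm of its fully home position.
- **Lid:** I gripped the bar (fingers closed to 9.7 mm) and tugged. It rose well past the 7 mm limit for a caught lid, so it was free and I left the catch where it was. I then followed the hinge arc up.
- **Last checks:** The lid measured 53° in the side image, and the arm's position along the arc gave about 54°. The grip still read about 9 mm on the bar, with a steady force of roughly 8 N.
- **Bystanders:** The ring and coupler are unchanged in the top view by image comparison. I checked the spanner only by eye, and it looked unmoved.
- **Disagreement:** At the hard stop the tool was about 5 mm further in than I had predicted. I put this down to my guess at the finger thickness, since the pull itself measured home.

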